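Set up the straining funnel on the collecting jar

TASK

Set up the stone-straining set from the draining stand: first seat the white funnel upright in the conical mouth of the collecting jar and let go of it, then take the strainer cup by its handle and seat it upright inside the funnel. Both must sit fully home and level; set them down gently, without dropping them or forcing them, and leave the other things on the worktop where they are.

Things in the scene. Friction and masses are not known exactly. Their poses are not given: they have to be found in the camera images.
- stand_mid (a point): Fixed bare wire draining stand, 210 mm wide (y), 75 deep (x), 58 high. It has two equal conical steel seats, at y = +62 and -62 mm here, whose axes lean 30 degrees from vertical, open side up and towards the stand's -x (roughly towards the robot). Funnel and strainer cup lean in them, in either order. The point is its middle, 50 mm above the worktop; z up.
- funnel_center (a point): White plastic funnel, loose, 50 g, 80 mm long: spout 22 mm, cone 30 mm, then a round band 56 mm across, 28 mm tall, wall 3 mm, open on top. The point is on the axis at half the band's height; z along the axis towards the open mouth; y at the start along the stand (room for a grasp along y across the band, tool along -z). Seated in the jar, it is 24 mm above jar_mouth.
- strainer_center (a point): Steel strainer cup, loose, 60 g, 44 mm across, with an upright grey flat handle 26 mm wide (x), 10 mm thick (y), 56 mm tall. The point is on the axis in the handle, 15 mm below its top; z towards the handle's top; y at the start along the stand (grasp the handle along y, tool along -z). Seated in the funnel, upright, it is 37 mm above funnel_center; any turn about z will do.
- jar_mouth (a point): Fixed clear glass jar, 80 mm across, on a black rubber foot, with a grey conical collar as mouth (52 mm across outside; inside 44 mm at the top, 27 mm below, 14 mm deep). The point is the centre of the mouth in its rim plane, 96 mm above the worktop; z up. The funnel seats in it spout down and centres itself when let go 2 or 3 mm above its seat.
- funnel: The same funnel; origin on the axis at the end of the spout, 66 mm below funnel_center. The band's lower edge is 14 mm below that point, its rim 14 mm above it; the rim of the seat that it leans in is 24 mm below it.
- strainer: The same strainer cup; origin on the axis 98 mm below strainer_center, same axes. The cup's rim is 40 mm below that point and its bottom 73 mm below; its cone matches the inside of the funnel and centres itself when let go 2 or 3 mm above its seat.
- jar: the same jar; origin at the centre of its underside
- specimen_cup: bystander: clear specimen cup with a screw lid, 62 mm across, 72 mm tall; origin under its centre
- glucose_meter: bystander: hand-held white meter, 93 x 52 x 20 mm, lying; origin under its centre
- lab_timer: bystander: flat timer, 58 x 66 x 17 mm; origin under its centre
- thermometer: bystander: digital thermometer, 123 mm long, lying; origin under its centre
- strip_vial_b: bystander: standing vial with press cap, 42 mm across, 104 mm tall; origin under its centre

How it is judged (in metres and radians):
On the way, in this order (a step that is already met when the one before it is completed fails the run):
1. the funnel alone is seated upright in the jar's mouth and let go (horizontal distance between funnel_center and jar_mouth below 0.005 m and z of funnel_center in the frame of jar_mouth between 0.019 and 0.0275 m and angle between funnel_center's own z axis and vertical below 0.09 rad and contact force between the fingers and funnel below 0.05 N and linear speed of funnel below 0.02 m/s), for 0.2 s.
2. the strainer cup is seated upright in the funnel (horizontal distance between strainer_center and funnel_center below 0.006 m and z of strainer_center in the frame of funnel_center between 0.032 and 0.0405 m and angle between each of strainer_center, funnel_center's own z axis and vertical below 0.09 rad and horizontal distance between funnel_center and jar_mouth below 0.005 m and z of funnel_center in the frame of jar_mouth between 0.019 and 0.0275 m), for 0.2 s.
At the end, for the whole second after the job is handed in: The funnel sits in the jar's mouth, centred within 5 mm, fully down (within 3.5 mm) and upright within 5 degrees; the strainer cup sits in the funnel, centred within 6 mm, fully down (within 3.5 mm) and upright within 5 degrees; both released and at rest (all of step 2 and contact force between the fingers and funnel below 0.05 N and contact force between the fingers and strainer below 0.05 N and linear speed of each of funnel, strainer below 0.02 m/s); the robot touches nothing.
It fails at once if the funnel or the strainer cup is dropped (falls faster than 0.5 m/s, as from more than about 13 mm, out of the fingers) ((contact force between the fingers and funnel below 0.05 N and linear speed of funnel above 0.5 m/s) or (contact force between the fingers and strainer below 0.05 N and linear speed of strainer above 0.5 m/s)).
It fails at once if a part is forced into its seat with more than 25 N (contact force between funnel and jar above 25 N or contact force between strainer and funnel above 25 N).
It fails at once if a bystander is moved more than 30 mm (distance of any of specimen_cup, glucose_meter, lab_timer, thermometer, strip_vial_b from where it was at the start of the episode above 0.03 m).
It also fails if it takes over 61 s, if anything falls off the work surface, if the arm or the gripper's body presses on something with over 40 N, if the wrist force passes 120 N, or if a joint passes its speed limit or range.

ROBOT

A 7-joint arm with a two-finger parallel gripper is mounted at the origin on a cart in front of the work surface, level with it; the furniture and walls round the work are solid. World frame = base frame: x ahead of the robot, y to its left, z up, the work surface at z = 0. Lengths are in m, angles in degrees, forces in N, time in s.
With the tool pointing down it reaches from about 0.4 to 0.9 m from the base axis. Payload 5.5 kg.
Tool frame: the origin (TCP) lies midway between the tips of the shut fingers; the grasp point (between the pads) lies 19 mm behind it (manip.grip_depth is the z of the grasp point in the tool frame, in m); z points along the fingers, y is the line along which they close (so a half turn about z gives the same grasp; the last joint's range is limited). The gripper opens to 92 mm and grips with 3 to 60 N. Pads are 19 mm wide; open, the fingers measure 130 mm over their backs; the gripper's body (75 mm by 190 mm) begins 47 mm behind the grasp point.
Start: joints at [-59.633, 28.699, -24.465, 88.831, 12.651, 65.22, -12.049], TCP at [0.171, 0.627, 0.227] pointing down, gripper open.
Joint ranges: [-164.97, 164.97], [-17.58, 116.51], [-87.97, 89.64], [11.32, 138.91], [-80.73, 260.73], [10.89, 115.49], [-147.41, 147.41]. Speed limits (degrees/s): [147.25, 147.25, 180, 180, 180, 180, 180].

INTERFACE

Orientations are given as a 3x3 rotation matrix whose columns are the frame's x, y, z axes.
In Python, from plant import manip gives the robot as it stands.
- The arm moves only by the tool carry_out, never from a script. Its arguments are lists of equal length, an entry for each row: "travel": the shift along the tool's x, y, z each as a share of 6 cm, from -1 to 1, a list of three; "rotation": the turn, a rotation vector about the tool's x, y, z each as a share of 10 degrees, from -1 to 1, a list of three; "fingers": the closure, from -1 (fully open) to 1 (shut). A call has 1 to 10 rows; each row shifts and turns the commanded pose from where the row before left it, along the tool's axes as they then stand; what a row does not reach is not made up. A row lasts 1/8 s, in which the tool goes at most 62.5 mm and 10.7 degrees, less where a joint would pass 70% of its speed; a pose out of reach is approached as far as the arm can. A call with a number of a shift or a turn outside -1 to 1 is refused whole. A call with a gripper value outside its range is refused whole. The fingers move at their own pace and stop on an object; the grip force is fixed at half the most. Time passes only in rows, so rows that do not move let the fingers close. It gives the time, the measured TCP pose, the force, the opening and the grip force at its end, in the units of the state.
- manip.read_state(): the state, without advancing time (a new reading comes with each control period).
- manip.get_image(name): name is "scene" or "top" or "wrist"; returns a dict with "pixels" (420x560x3 uint8, red, green, blue), "z_map" (420x560 float32, m along the optical axis (not along the pixel's ray), 0 where there is no reading), "mtx" (3x3 intrinsics, pixels), "origin" and "orientation" of the camera in the world; the wrist camera has in their place "T_tool_cam" (4x4, takes a point from camera to tool coordinates, whose origin is the TCP and whose axes are the flange's). Camera axes: x right, y down, z forward; pixel columns grow to the right and rows downward; lengths in m; the calibration is good to about 2 mm. A picture is of the moment at which its call begins: read the wrist's pose just before it.
- manip.hand_in(): hands the job in; it is judged then, once.
The state is a dict: "t": time; "joint_positions": joint angles; "joint_vel": joint speeds; "joint_efforts": joint torques, N m; "eef_pos": TCP position; "eef_rot": TCP orientation; "force": force on the tool from outside, world axes, zero at the start; "torque": the same for the moment, N m; "width": finger opening in m; "grip_force": force on a finger pad.
Only numpy, scipy, OpenCV 4.12 (cv2) and the standard library are available. Lean on these libraries where they do the work, as an engineer would, in place of code of your own. Each camera call takes 0.05 s, during which the arm holds its last target. There are 200 camera calls.

## Working session

There is one attempt and no reset: what is moved stays moved. The work goes in short steps, Python scripts to look and compute and a tool call to move; the robot and the scene stay as the last step left them, time stands still between calls to the robot, and variables do not carry over. Pictures are saved under pics/ and viewed, at most 10 in all, crops included, and the job is handed in when it is done.

Besides the shell and the picture viewer there is one more tool, called after "Request:" by a JSON object that holds its "fn" and its "kwargs", one argument or row to a line. carry_out: Moves the arm, as the interface text tells. Shift numbers are shares of 6 cm and turn numbers shares of 10 degrees, none past 1 either way. Its arguments: {"type":"object","properties":{"travel":{"type":"array","items":{"type":"array","items":{"type":"number","minimum":-1,"maximum":1}}},"rotation":{"type":"array","items":{"type":"array","items":{"type":"number","minimum":-1,"maximum":1}}},"fingers":{"type":"array","items":{"type":"number"}}},"required":["travel","rotation","fingers"]}

```bash
mkdir -p pics; python3 - <<'E'
from plant import manip
import cv2,numpy as np
s=manip.read_state();print(s['t'],s['eef_pos'],np.round(s['eef_rot'],3).tolist(),s['width'],manip.grip_depth)
for n in("scene","top"):
    d=manip.get_image(n);np.savez(f'/tmp/{n}.npz',**d);cv2.imwrite(f'pics/{n}0.png',d['pixels'][:,:,::-1]);print(n,d['origin'],np.round(d['orientation'],3).tolist(),d['mtx'].tolist())
E
```

```text
0.0 [0.17124417 0.62633389 0.2256818 ] [[-0.965, 0.264, -0.001], [0.264, 0.965, -0.002], [0.0, -0.002, -1.0]] 0.09182513091244916 -0.0188
scene [-0.04974528 -0.79829487  0.89771021] [[0.792, -0.389, 0.471], [-0.611, -0.504, 0.61], [0.0, -0.771, -0.637]] [[500.9113605860352, 0.0, 272.15764205829106], [0.0, 500.9113605860352, 210.89475035924954], [0.0, 0.0, 1.0]]
top [ 0.40603919 -0.0027717   0.92800184] [[0.002, -0.99, 0.139], [-1.0, -0.006, -0.027], [0.027, -0.139, -0.99]] [[397.367145123788, 0.0, 275.8357254157214], [0.0, 397.367145123788, 214.32929143727645], [0.0, 0.0, 1.0]]
```

View pics/scene0.png

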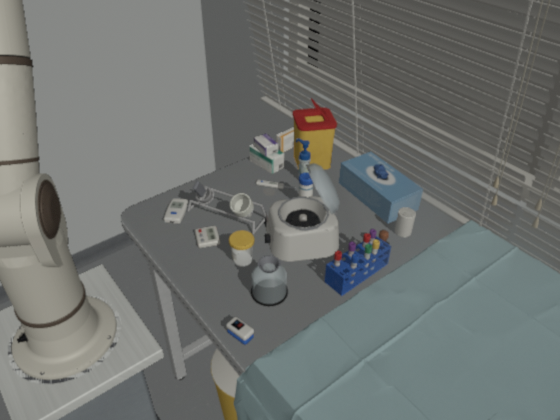

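View pics/top0.png

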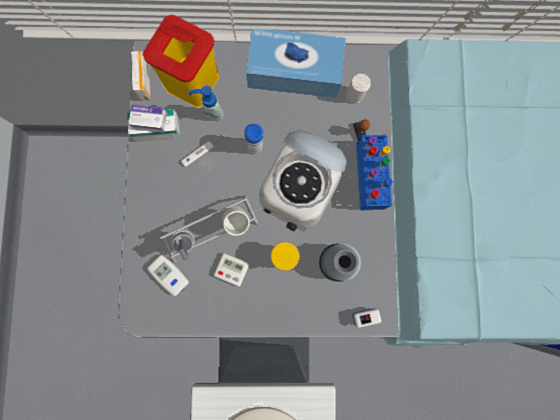

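The scene view shows the funnel at about (241,205), the strainer at (205,192), and the jar at (269,280). In the top view the funnel is at (236,222), the strainer at (182,242), the jar mouth at (343,262), and the yellow specimen cup at (285,256).

```bash
cat > h.py <<'E'
import numpy as np,cv2
def ld(n): return dict(np.load(f'/tmp/{n}.npz'))
def cloud(d):
    K=d['mtx'];z=d['z_map'];v,u=np.mgrid[:z.shape[0],:z.shape[1]]
    p=np.dstack([(u-K[0,2])/K[0,0]*z,(v-K[1,2])/K[1,1]*z,z])
    return p@d['orientation'].T+d['origin']
def ray(d,u,v,h):
    K=d['mtx'];r=d['orientation']@np.array([(u-K[0,2])/K[0,0],(v-K[1,2])/K[1,1],1]);o=d['origin']
    return o+r*(h-o[2])/r[2]
E
python3 - <<'E'
from h import *
d=ld('top');P=cloud(d);np.set_printoptions(precision=3,suppress=True)
im=d['pixels'][:,:,::-1]
a=cv2.resize(im[190:290,145:265],None,fx=6,fy=6,interpolation=cv2.INTER_CUBIC)[:600,:720]
cv2.imwrite('pics/stand.png',a)
print('table z',np.median(P[290:310,200:300,2]))
# jar: high points
m=(abs(P[...,2]-.096)<.006);sub=np.zeros_like(m);sub[235:290,315:370]=1;m&=sub.astype(bool)
v,u=np.nonzero(m);print('jar',m.sum(),P[m].mean(0),cv2.minEnclosingCircle(np.c_[u,v].astype(np.float32)))
(c,r)=cv2.minEnclosingCircle(np.c_[u,v].astype(np.float32));print(ray(d,*c,.096))
# elevated points near stand
for nm,(u0,u1,v0,v1) in dict(fun=(218,255,203,240),stra=(165,200,225,262)).items():
    q=P[v0:v1,u0:u1];h=q[...,2];print(nm);print((h[::3,::3]*1000).astype(int))
E
```

```text
table z 0.00033402139679516996
jar 232 [ 0.424 -0.172  0.095] ((345.2679748535156, 261.5130615234375), 12.278803825378418)
[ 0.424 -0.171  0.096]
fun
[[ -2   0   0   0  -1  59  61  59  -1   0   5   1   0]
 [  0  -1   1  61  58   0   0   4  -1  -1   7   0   0]
 [  0  60  57  62  80  87  84  81  65   0   0   2   0]
 [ 57   4  74  84  94  98  95  95  93   0  -2 928  -3]
 [  0   0  83  97  23  23  34  43  50  92   0   0   3]
 [  2   0  92  43  32  28  32  39  45  54  83  34   4]
 [  1   0  91  49  40  34  35  39  46  50  81  -1  24]
 [  1  -1  90  49  44  41  42  44  44  55  75   1   1]
 [  3   3  85  53  51  46  45  47  52  64   3  -1   1]
 [  3   1   1  73  58  51  55  56  64  72   0   0  -1]
 [  1  33  32   0  75  69  68  69  69  -1   0   0   0]
 [ 34   0  -1  -1   1  -1  -1   0   0   2   2   0   2]
 [  0   1   0   1  -1   1  -1   1   0  -2   0   0   2]]
stra
[[  0   0   2  -1   0   0   0  55  59   0   0   4]
 [  0   0   3  -1   0  61  58  -1   2   0   0   0]
 [  0   3  -1  59  59  63  63  60   0   1  -1   1]
 [ 58  60 928  61  67  71  71  68  53   2  -1  -4]
 [  1   5  60  70  75  71  39  38  69  50   1   0]
 [  5   0  57  51  38  80  38  33  46  53   0   1]
 [  2   1  54  51  40  90  81  35  41  61   1  33]
 [  2   4   0  54  42 104  94  37  42  56  32  -1]
 [ -1   5   0  62  51 118 113  71  56   0   0   0]
 [  0   0   3   0  60 116 114  92   0   1   0   1]
 [ -1   2  34  34  31   0 110 108   1  -1   1  -2]
 [ 16  -1  31   6   1   2 107 108  -1   0   0   0]
 [ 18  17   0  12   2  -2   1   0   0   0  -1  -2]]
```

View pics/stand.png

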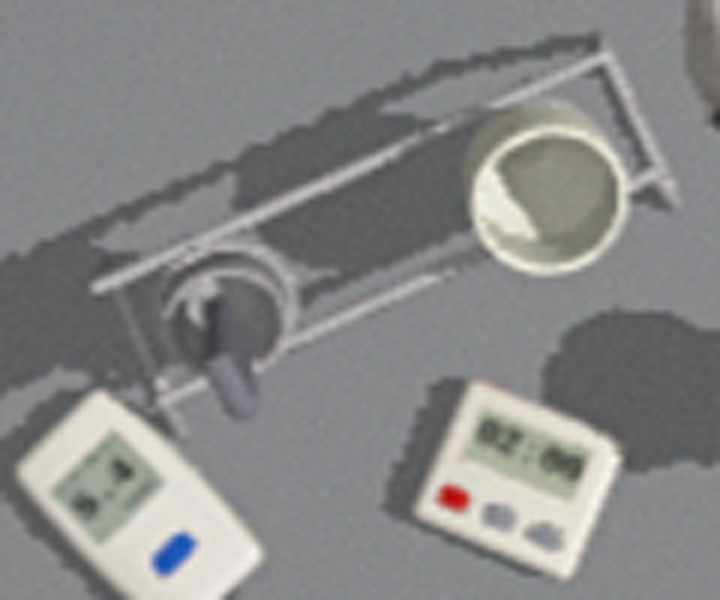

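```bash
cat >> h.py <<'E'
def goto(p,R):
    from plant import manip
    from scipy.spatial.transform import Rotation as Ro
    s=manip.read_state();R0=np.array(s['eef_rot']);p0=np.array(s['eef_pos'])
    print('t',s['t'],'p0',p0,'shift/6cm now-axes',R0.T@(p-p0)/.06,'after-turn axes',R.T@(p-p0)/.06,'rotvec/10deg',Ro.from_matrix(R0.T@R).as_rotvec(degrees=True)/10,'w',s['width'])
E
python3 - <<'E'
from h import *
np.set_printoptions(precision=4,suppress=True)
d=ld('top');P=cloud(d)
f=lambda a,b,h: ray(d,145+a/6-.4,190+b/6-.4,h)
A=f(95,290,.058);B=f(605,55,.058);C=f(670,190,.03);print('back wire',A,B,np.linalg.norm(B-A))
sy=(A-B)/np.linalg.norm(A-B);sx=np.cross(sy,[0,0,1]);print('yaw',np.degrees(np.arctan2(sx[1],sx[0])))
a=np.cos(np.pi/6)*np.array([0,0,1])-.5*sx
rc=f(548,200,.0835);fc=rc-.014*a
# rim from depth: points within 218..255
q=P[203:242,216:256].reshape(-1,3);rel=q-rc;ax=rel@a;rad=np.linalg.norm(rel-np.outer(ax,a),axis=1)
m=(rad>.023)&(rad<.031)&(abs(ax)<.006);print('rim',m.sum(),ax[m].mean(),q[m].mean(0),'rc',rc,'fc',fc)
tc=f(235,385,.112);print('handle top',tc,'sc',tc-.015*a, 'diff along stand',(fc-tc)@sy,(fc-tc)@sx)
q=P[222:262,160:205].reshape(-1,3);q=q[(q[:,2]>.085)&(q[:,2]<.13)];rel=q-tc;print('handle pts: ax max',np.percentile(rel@a,[50,80,90,97]),'y rng',np.percentile(rel@sy,[5,50,95]),'top:')
t=q[(rel@a)>-.004];print(t.mean(0),len(t),(t-tc)@sx)
# obstacles higher than .09
R=np.c_[-(np.cos(np.pi/6)*sx+.5*np.array([0,0,1])),sy,-a];print(R.tolist(),np.linalg.det(R))
for nm,(u0,u1,v0,v1) in dict(cent=(258,350,128,232),sharp=(140,222,12,110),vial=(240,268,120,158),cup=(268,302,240,273),soap=(185,225,80,120)).items():
    q=P[v0:v1,u0:u1].reshape(-1,3);q=q[(q[:,2]>.03)&(q[:,2]<.4)];print(nm,np.percentile(q,1,axis=0),np.percentile(q,99,axis=0))
    r=(q-fc)@R; hit=(abs(r[:,1])<.105)&(abs(r[:,0])<.05)&(r[:,2]<-.04)&(r[:,2]>-.3);print(' hits body at funnel grasp',hit.sum())
E
```

```text
back wire [0.4748 0.2249 0.058 ] [0.5627 0.0414 0.058 ] 0.203482046262735
yaw 25.583276650991483
rim 156 -0.0006818436551580293 [0.506  0.0606 0.0832] rc [0.5056 0.0597 0.0835] fc [0.5119 0.0627 0.0714]
handle top [0.4385 0.1623 0.112 ] sc [0.4453 0.1656 0.099 ] diff along stand -0.1215650892938038 0.023136164286090846
handle pts: ax max [-0.002  -0.0001  0.0012  0.0017] y rng [-0.0026  0.0008  0.0065] top:
[0.4384 0.1643 0.1121] 58 [ 0.0127  0.0112  0.0104  0.0098  0.0093  0.0103  0.0093  0.0089  0.008
  0.0073  0.0087  0.0078  0.0072  0.0061  0.0052  0.0069  0.0059  0.0052
  0.0046  0.0036  0.003   0.0045  0.0035  0.0025  0.0021  0.0013  0.0004
  0.0028  0.0017  0.0008  0.0003 -0.0007 -0.0011  0.0001 -0.0006 -0.0015
 -0.0023 -0.003  -0.0039 -0.0014 -0.0022 -0.0035 -0.0043 -0.0048 -0.0054
 -0.0052 -0.0056 -0.0066 -0.0072 -0.008  -0.0067 -0.0075 -0.0083 -0.0094
 -0.0098 -0.0084 -0.0096 -0.0103]
[[-0.7811190643105845, -0.43182250577531983, 0.45097930204886455], [-0.3739692599272795, 0.9019586040977291, 0.21591125288765992], [-0.5, 0.0, -0.8660254037844387]] 1.0000000000000002
cent [ 0.5009 -0.1556  0.0378] [0.6899 0.0096 0.2263]
 hits body at funnel grasp 0
sharp [0.7617 0.1047 0.033 ] [0.967  0.2891 0.2106]
 hits body at funnel grasp 0
vial [0.6806 0.0053 0.0326] [0.7183 0.0441 0.107 ]
 hits body at funnel grasp 0
cup [ 0.4084 -0.0728  0.0693] [ 0.4641 -0.0156  0.0759]
 hits body at funnel grasp 0
soap [0.7641 0.1052 0.0305] [0.8443 0.1815 0.155 ]
 hits body at funnel grasp 0
```

Request:
{"fn": "carry_out", "kwargs": {
  "travel": [
    [0,0,-0.5],
    [0,0,0],
    [0,0,0],
    [0,0,0],
    [0,0,0],
    [0,0,0],
    [0,0,0],
    [0,0,0],
    [0,0,0]
  ],
  "rotation": [
    [0,0,-1],
    [0,0,-1],
    [0,0,-1],
    [0,0,-1],
    [0,0,-0.1],
    [0,-1,0],
    [0,-1,0],
    [0,-1,0],
    [0,0,0]
  ],
  "fingers": [-1,-1,-1,-1,-1,-1,-1,-1,-1]
}}

```text
t: 1.23
eef_pos: [0.1662, 0.6259, 0.2553]
eef_rot: [[-0.778, -0.44, 0.448], [-0.382, 0.898, 0.218], [-0.498, -0.002, -0.867]]
force: [-0.2, -0.7, -0.8]
width: 0.0916
grip_force: 0.0
```

```bash
cat >> h.py <<'E'
sx=np.array([.9020,.4318,0]);sy=np.array([-.4318,.9020,0]);Z=np.array([0,0,1.])
a=.8660254*Z-.5*sx
RT=np.c_[-(.8660254*sx+.5*Z),sy,-a]
fc=np.array([.5121,.0630,.0714]);sc=np.array([.4453,.1660,.0991]);jm=np.array([.424,-.1715,.096])
np.set_printoptions(precision=4,suppress=True)
E
python3 -c "
from h import *
goto(fc+.0188*RT[:,2]-.12*RT[:,2],RT)"
```

```text
t 1.225 p0 [0.1662 0.6259 0.2553] shift/6cm now-axes [  0.6243 -10.9508   1.5103] after-turn axes [  0.5364 -10.9514   1.5418] rotvec/10deg [ 0.0171 -0.0118  0.0476] w 0.09156942192445705
```

Request:
{"fn": "carry_out", "kwargs": {
  "travel": [
    [0.05,-1,0],
    [0.05,-1,0],
    [0.05,-1,0],
    [0.05,-1,0],
    [0.05,-1,0],
    [0.05,-1,0],
    [0.05,-1,0],
    [0.05,-1,0],
    [0.05,-1,0],
    [0.1,-1,0]
  ],
  "rotation": [
    [0,0,0],
    [0,0,0],
    [0,0,0],
    [0,0,0],
    [0,0,0],
    [0,0,0],
    [0,0,0],
    [0,0,0],
    [0,0,0],
    [0,0,0]
  ],
  "fingers": [-1,-1,-1,-1,-1,-1,-1,-1,-1,-1]
}}

```text
t: 2.48
eef_pos: [0.3771, 0.1817, 0.2521]
eef_rot: [[-0.804, -0.428, 0.413], [-0.38, 0.904, 0.195], [-0.457, 0.0, -0.89]]
force: [0.6, 0.4, -0.1]
width: 0.092
grip_force: 0.0
```

```bash
python3 -c "
from h import *
goto(fc+.0188*RT[:,2]-.12*RT[:,2],RT)"
```

```text
t 2.475 p0 [0.3771 0.1817 0.2521] shift/6cm now-axes [ 0.4011 -2.7551  1.5373] after-turn axes [ 0.4878 -2.7566  1.5093] rotvec/10deg [-0.0125 -0.2835 -0.0235] w 0.09204088968053477
```

Request:
{"fn": "carry_out", "kwargs": {
  "travel": [
    [0.1,-0.6,0],
    [0.1,-0.6,0],
    [0.1,-0.6,0.1],
    [0.1,-0.6,0.3],
    [0,-0.36,0.5],
    [0,0,0.5],
    [0,0,0]
  ],
  "rotation": [
    [0,-0.1,0],
    [0,-0.1,0],
    [0,-0.1,0],
    [0,0,0],
    [0,0,0],
    [0,0,0],
    [0,0,0]
  ],
  "fingers": [-1,-1,-1,-1,-1,-1,-1]
}}

```text
t: 3.35
eef_pos: [0.464, 0.0605, 0.1885]
eef_rot: [[-0.79, -0.432, 0.436], [-0.373, 0.902, 0.217], [-0.487, 0.009, -0.873]]
force: [-0.1, -0.8, 0.7]
width: 0.0918
grip_force: 0.0
```

```bash
python3 -c "
from h import *
from plant import manip
goto(fc+.0188*RT[:,2]-.12*RT[:,2],RT)
d=manip.get_image('wrist');np.savez('/tmp/w1.npz',**d);cv2.imwrite('pics/w1.png',d['pixels'][:,:,::-1]);print(d['T_tool_cam'],d['mtx'])"
```

```text
t 3.35 p0 [0.464  0.0605 0.1885] shift/6cm now-axes [ 0.327  -0.3127  0.3763] after-turn axes [ 0.3339 -0.3083  0.3739] rotvec/10deg [ 0.0441 -0.0835 -0.0265] w 0.0917736006185558
[[ 0.0003 -0.9691 -0.2465  0.0664]
 [ 1.     -0.      0.0014  0.0004]
 [-0.0014 -0.2465  0.9691 -0.1576]
 [ 0.      0.      0.      1.    ]] [[357.7894   0.     281.3133]
 [  0.     357.7894 208.2446]
 [  0.       0.       1.    ]]
```

View pics/w1.png

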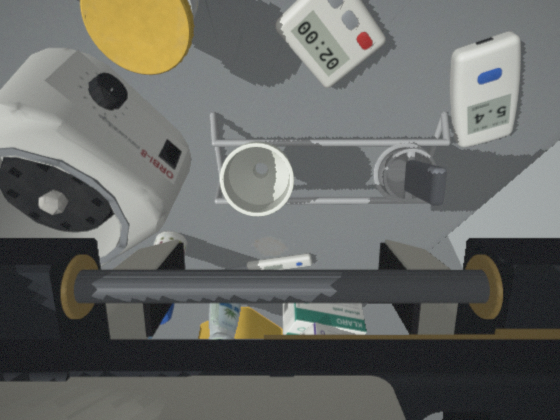

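Funnel mouth at about (257,179), handle at about (435,185), and stand wires horizontal, so the yaw is good.

```bash
cat >> h.py <<'E'
def wl(n,p,R):
    d=ld(n);T=d['T_tool_cam'];d['orientation']=np.array(R)@T[:3,:3];d['origin']=np.array(p)+np.array(R)@T[:3,3];return d
E
python3 -c "
from h import *
from plant import manip
s=manip.read_state();p,R=s['eef_pos'],s['eef_rot'];print(p)
d=wl('w1',p,R);P=cloud(d)
im=d['pixels'].astype(int)
m=((im.min(2)>120)&(abs(P[...,2]-.083)<.018)).astype(np.uint8);m[:130]=0;m[225:]=0;m[:,:205]=0;m[:,310:]=0
c=max(cv2.findContours(m,0,1)[0],key=cv2.contourArea);e=cv2.fitEllipse(cv2.convexHull(c));print(e)
rc=ray(d,*e[0],.0835);print('rim c',rc,'fc',rc-.014*a,'prev',fc)
w=P[133:160,290:380].reshape(-1,3)
ht=ray(d,437,185,.112);q=P[160:210,400:450].reshape(-1,3);q=q[(q[:,2]>.09)&(q[:,2]<.13)];r=(q-sc-.015*a);t=q[abs(r@a)<.004];print('handle',len(t),t.mean(0),t.mean(0)-.015*a,'prev',sc,'spans',np.ptp((t-sc)@sy),np.ptp((t-sc)@sx))
"
```

```text
[0.4638 0.06   0.1892]
((256.6787109375, 179.08334350585938), (73.305908203125, 74.01335144042969), 116.0338363647461)
rim c [0.5024 0.0597 0.0835] fc [0.5087 0.0627 0.0714] prev [0.5121 0.063  0.0714]
handle 598 [0.4354 0.1634 0.1111] [0.4422 0.1667 0.0981] prev [0.4453 0.166  0.0991] spans 0.010131912345734984 0.02338532850761044
```

```bash
cat >> h.py <<'E'
fc=np.array([.5105,.0630,.0714]);sc=np.array([.4438,.1663,.0988])
E
python3 -c "
from h import *
goto(fc+.0188*RT[:,2],RT)"
```

```text
t 3.4 p0 [0.4638 0.06   0.1892] shift/6cm now-axes [ 0.3211 -0.3078  2.3787] after-turn axes [ 0.3549 -0.2905  2.3761] rotvec/10deg [ 0.0383 -0.0785 -0.0241] w 0.09193250951147032
```

Request:
{"fn": "carry_out", "kwargs": {
  "travel": [
    [0.35,-0.3,0],
    [0,0,0],
    [0,0,0.4],
    [0,0,0.4],
    [0,0,0.4],
    [0,0,0.3],
    [0,0,0]
  ],
  "rotation": [
    [0.04,-0.08,-0.02],
    [0,0,0],
    [0,0,0],
    [0,0,0],
    [0,0,0],
    [0,0,0],
    [0,0,0]
  ],
  "fingers": [-1,-1,-1,-1,-1,-1,-1]
}}

```text
t: 4.28
eef_pos: [0.4967, 0.0558, 0.1339]
eef_rot: [[-0.804, -0.419, 0.421], [-0.378, 0.908, 0.181], [-0.458, -0.013, -0.889]]
force: [-0.1, -0.0, 0.2]
width: 0.0917
grip_force: 0.0
```

```bash
python3 -c "
from h import *
goto(fc+.0188*RT[:,2],RT)"
```

```text
t 4.275 p0 [0.4967 0.0558 0.1339] shift/6cm now-axes [0.232  0.0324 1.357 ] after-turn axes [0.2963 0.0093 1.3447] rotvec/10deg [-0.1044 -0.2734 -0.0326] w 0.09167762300196478
```

Request:
{"fn": "carry_out", "kwargs": {
  "travel": [
    [0.2,0,0],
    [0.1,0,0],
    [0,0,0.2],
    [0,0,0.2],
    [0,0,0.2],
    [0,0,0.2],
    [0,0,0]
  ],
  "rotation": [
    [-0.1,-0.15,-0.03],
    [0,-0.12,0],
    [0,0,0],
    [0,0,0],
    [0,0,0],
    [0,0,0],
    [0,0,0]
  ],
  "fingers": [-1,-1,-1,-1,-1,-1,-1]
}}

```text
t: 5.15
eef_pos: [0.5093, 0.0563, 0.1188]
eef_rot: [[-0.807, -0.436, 0.397], [-0.384, 0.9, 0.207], [-0.448, 0.015, -0.894]]
force: [-0.0, -0.0, -0.6]
width: 0.0918
grip_force: 0.0
```

```bash
python3 -c "
from h import *
goto(fc+.0188*RT[:,2],RT)
from plant import manip
s=manip.read_state();print(s['joint_positions'],s['joint_vel'])"
```

```text
t 5.15 p0 [0.5093 0.0563 0.1188] shift/6cm now-axes [0.2769 0.0748 1.0492] after-turn axes [0.338  0.0917 1.0297] rotvec/10deg [ 0.0883 -0.3381 -0.0174] w 0.09175403562527902
[ 19.1939  13.78   -22.2129 134.0703 -34.9294  10.9798 147.4035] [ 0.5575 -0.3777 -0.6697  0.944   0.2969  0.0442 -0.2017]
```

Request:
{"fn": "carry_out", "kwargs": {
  "travel": [
    [0,0,-0.5],
    [0,0,-0.5],
    [0,0,-0.5],
    [0,0,0],
    [0,0,0],
    [0,0,0],
    [0,0,0],
    [0,0,0],
    [0,0,0]
  ],
  "rotation": [
    [0,0,0],
    [0,0,0],
    [0,0,0],
    [0,0.9,0],
    [0,0.9,0],
    [0,0.8,0],
    [0,0,0],
    [0,0,1],
    [0,0,0]
  ],
  "fingers": [-1,-1,-1,-1,-1,-1,-1,-1,-1]
}}

```text
t: 6.28
eef_pos: [0.4711, 0.0404, 0.1976]
eef_rot: [[-0.96, -0.279, 0.033], [-0.278, 0.96, 0.044], [-0.044, 0.033, -0.998]]
force: [0.2, -0.4, -0.0]
width: 0.0922
grip_force: 0.0
```

```bash
python3 -c "
from h import *
from plant import manip
s=manip.read_state();print(s['joint_positions'],s['eef_pos'],s['eef_rot'])"
```

```text
[ 11.9963  10.5052 -20.2642 117.052    1.7496  50.8465  97.2146] [0.4711 0.0404 0.1976] [[-0.9597 -0.2792  0.0333]
 [-0.2776  0.9597  0.0445]
 [-0.0444  0.0334 -0.9985]]
```

Request:
{"fn": "carry_out", "kwargs": {
  "travel": [
    [0,0,0],
    [0,0,0],
    [0,0,0],
    [0,0,0],
    [0,0,0],
    [0,0,0],
    [0,0,0],
    [0,0,0],
    [0,0,0],
    [0,0,0]
  ],
  "rotation": [
    [0,0,1],
    [0,0,1],
    [0,0,1],
    [0,0,1],
    [0,0,1],
    [0,0,1],
    [0,0,1],
    [0,0,1],
    [0,0,1],
    [0,0,1]
  ],
  "fingers": [-1,-1,-1,-1,-1,-1,-1,-1,-1,-1]
}}

```text
t: 7.52
eef_pos: [0.4716, 0.0405, 0.1979]
eef_rot: [[-0.105, 0.994, 0.034], [0.994, 0.104, 0.045], [0.041, 0.038, -0.998]]
force: [-0.1, 0.7, 0.6]
width: 0.0914
grip_force: 0.0
```

Request:
{"fn": "carry_out", "kwargs": {
  "travel": [
    [0,0,0],
    [0,0,0],
    [0,0,0],
    [0,0,0],
    [0,0,0],
    [0,0,0],
    [0,0,0],
    [0,0,0],
    [0,0,0]
  ],
  "rotation": [
    [0,0,1],
    [0,0,1],
    [0,0,1],
    [0,0,1],
    [0,0,1],
    [0,0,1],
    [0,0.5,0.5],
    [0,0.5,0],
    [0,0,0]
  ],
  "fingers": [-1,-1,-1,-1,-1,-1,-1,-1,-1]
}}

```text
t: 8.65
eef_pos: [0.4704, 0.0395, 0.1975]
eef_rot: [[0.837, 0.518, 0.179], [0.5, -0.855, 0.136], [0.223, -0.024, -0.975]]
force: [0.3, -0.3, -0.4]
width: 0.092
grip_force: 0.0
```

```bash
cat >> h.py <<'E'
RT=RT@np.diag([-1,-1,1])
E
python3 -c "
from h import *
from plant import manip
s=manip.read_state();print(s['joint_positions'])
goto(fc+.0188*RT[:,2]-.1*RT[:,2],RT)"
```

```text
[ -1.2218   4.6482  -1.2525 124.7011 -11.1868  40.4883 -53.5593]
t 8.65 p0 [0.4704 0.0395 0.1975] shift/6cm now-axes [-0.1088 -0.0316  0.9306] after-turn axes [-0.3824 -0.0637  0.8536] rotvec/10deg [-0.3343  1.7169  0.4727] w 0.0920247070403751
```

Request:
{"fn": "carry_out", "kwargs": {
  "travel": [
    [0,0,0],
    [0,0,0],
    [0,0,0],
    [0,0,0],
    [-0.2,-0.06,0.2],
    [-0.18,0,0.3],
    [0,0,0.3],
    [0,0,0]
  ],
  "rotation": [
    [-0.1,0.4,0.1],
    [-0.1,0.5,0.1],
    [-0.1,0.5,0.1],
    [-0.03,0.3,0.17],
    [0,0,0],
    [0,0,0],
    [0,0,0],
    [0,0,0]
  ],
  "fingers": [-1,-1,-1,-1,-1,-1,-1,-1]
}}

```text
t: 9.65
eef_pos: [0.476, 0.044, 0.1543]
eef_rot: [[0.785, 0.435, 0.441], [0.379, -0.9, 0.213], [0.49, 0.0, -0.872]]
force: [1.0, 0.2, 0.3]
width: 0.0921
grip_force: 0.0
```

```bash
python3 -c "
from h import *
from plant import manip
s=manip.read_state();print(s['joint_positions'])
goto(fc+.0188*RT[:,2],RT)"
```

```text
[ 27.4453   5.4108 -27.0267 138.6402 -46.3066  14.3555 -20.1492]
t 9.65 p0 [0.476  0.044  0.1543] shift/6cm now-axes [-0.101  -0.0345  1.8392] after-turn axes [-0.1228 -0.0369  1.8379] rotvec/10deg [-0.0087  0.0676  0.0191] w 0.0921138774826693
```

Request:
{"fn": "carry_out", "kwargs": {
  "travel": [
    [-0.1,-0.04,0],
    [0,0,0.2],
    [0,0,0.2],
    [0,0,0.2],
    [0,0,0.2],
    [0,0,0]
  ],
  "rotation": [
    [0,0.06,0.02],
    [0,0,0],
    [0,0,0],
    [0,0,0],
    [0,0,0],
    [0,0,0]
  ],
  "fingers": [-1,-1,-1,-1,-1,-1]
}}

```text
t: 10.4
eef_pos: [0.4935, 0.0549, 0.1114]
eef_rot: [[0.785, 0.438, 0.438], [0.381, -0.899, 0.216], [0.489, -0.002, -0.873]]
force: [-1.2, -0.1, 0.5]
width: 0.0921
grip_force: 0.0
```

```bash
python3 -c "
from h import *
from plant import manip
s=manip.read_state();print(s['joint_positions'])
goto(fc+.0188*RT[:,2],RT)"
```

```text
[  5.753   12.3029  -6.7807 138.7217 -77.8537  11.0204  10.4448]
t 10.4 p0 [0.4935 0.0549 0.1114] shift/6cm now-axes [-0.0477  0.0067  1.0486] after-turn axes [-0.0615  0.0015  1.0479] rotvec/10deg [-0.0299  0.0758  0.025 ] w 0.09207693305957174
```

Request:
{"fn": "carry_out", "kwargs": {
  "travel": [
    [0,0,0.15],
    [0,0,0.15],
    [0,0,0.1],
    [0,0,0]
  ],
  "rotation": [
    [0,0,0],
    [0,0,0],
    [0,0,0],
    [0,0,0]
  ],
  "fingers": [-1,-1,-1,-1]
}}

```text
t: 10.9
eef_pos: [0.506, 0.0561, 0.0985]
eef_rot: [[0.792, 0.437, 0.427], [0.38, -0.899, 0.215], [0.478, -0.008, -0.878]]
force: [-0.0, -0.2, -0.5]
width: 0.0918
grip_force: 0.0
```

```bash
python3 -c "
from h import *
from plant import manip
s=manip.read_state();print(s['joint_positions'])
goto(fc+.0188*RT[:,2],RT)"
```

```text
[  3.9587  15.1911  -5.1143 137.0405 -80.5828  10.9446  13.0335]
t 10.9 p0 [0.506  0.0561 0.0985] shift/6cm now-axes [-0.1045 -0.0644  0.7671] after-turn axes [-0.1236 -0.0716  0.7636] rotvec/10deg [-0.0553  0.1427  0.0065] w 0.09180003866572731
```

Request:
{"fn": "carry_out", "kwargs": {
  "travel": [
    [0,0,-0.3],
    [0,0,-0.2],
    [0,0,0],
    [0,0,0],
    [0,0,0],
    [0,0,0]
  ],
  "rotation": [
    [0,0,0],
    [0,-0.3,0],
    [0,-0.5,0],
    [0,-0.5,0],
    [0,0,0],
    [0,0,0]
  ],
  "fingers": [-1,-1,-1,-1,-1,-1]
}}

```text
t: 11.65
eef_pos: [0.494, 0.0543, 0.1214]
eef_rot: [[0.855, 0.442, 0.269], [0.416, -0.897, 0.15], [0.308, -0.016, -0.951]]
force: [0.3, 0.0, 0.0]
width: 0.0918
grip_force: 0.0
```

```bash
cat >> h.py <<'E'
def tilt(deg):
    c,s=np.cos(np.radians(deg)),np.sin(np.radians(deg))
    return np.c_[c*sx+s*Z,-sy,-c*Z+s*sx]
E
python3 -c "
from h import *
from plant import manip
s=manip.read_state();print(s['joint_positions'],s['eef_rot'])
T=tilt(15)
goto(fc+.0188*T[:,2]+.06*a,T);goto(fc+.0188*T[:,2],T)"
```

```text
[-19.1283  12.5962  16.8766 130.5397 -29.3075  23.8054 -41.4986] [[ 0.8555  0.4423  0.2693]
 [ 0.4164 -0.8967  0.1502]
 [ 0.3079 -0.0163 -0.9513]]
t 11.65 p0 [0.494  0.0543 0.1214] shift/6cm now-axes [-0.1864 -0.0094  0.2243] after-turn axes [-0.1748 -0.0125  0.2333] rotvec/10deg [-0.1089 -0.2931  0.0383] w 0.09184907883572097
t 11.65 p0 [0.494  0.0543 0.1214] shift/6cm now-axes [0.0227 0.0107 1.202 ] after-turn axes [ 0.0841 -0.0125  1.1993] rotvec/10deg [-0.1089 -0.2931  0.0383] w 0.09184907883572097
```

Request:
{"fn": "carry_out", "kwargs": {
  "travel": [
    [-0.18,0,0.2],
    [0,0,0],
    [0.04,0,0.15],
    [0.06,0,0.22],
    [0.06,0,0.22],
    [0.05,0,0.18],
    [0,0,0]
  ],
  "rotation": [
    [-0.1,-0.3,0.04],
    [0,0,0],
    [0,0,0],
    [0,0,0],
    [0,0,0],
    [0,0,0],
    [0,0,0]
  ],
  "fingers": [-1,-1,-1,-1,-1,-1,-1]
}}

```text
t: 12.52
eef_pos: [0.5102, 0.0617, 0.0645]
eef_rot: [[0.872, 0.431, 0.23], [0.417, -0.902, 0.111], [0.255, -0.001, -0.967]]
force: [-0.2, 0.4, -0.1]
width: 0.0915
grip_force: 0.0
```

```bash
python3 -c "
from h import *
from plant import manip
s=manip.read_state();print(s['joint_positions'],s['eef_rot'],s['force'])
T=tilt(15)
goto(fc+.0188*T[:,2],T)"
```

```text
[-18.6679  21.5259  14.0372 128.0162 -31.1901  19.623  -42.1935] [[ 0.8723  0.4315  0.2299]
 [ 0.4169 -0.9021  0.1111]
 [ 0.2553 -0.001  -0.9669]] [-0.214   0.3615 -0.1466]
t 12.525 p0 [0.5102 0.0617 0.0645] shift/6cm now-axes [ 0.0431 -0.0173  0.2062] after-turn axes [ 0.0424 -0.0174  0.2063] rotvec/10deg [-0.0053  0.0207 -0.0036] w 0.09148872984617634
```

Request:
{"fn": "carry_out", "kwargs": {
  "travel": [
    [0.04,-0.02,0.17],
    [0,0,0],
    [0,0,0],
    [0,0,0],
    [0,0,0],
    [0,0,0],
    [0,0,0]
  ],
  "rotation": [
    [0,0,0],
    [0,0,0],
    [0,0,0],
    [0,0,0],
    [0,0,0],
    [0,0,0],
    [0,0,0]
  ],
  "fingers": [-1,-1,1,1,1,1,1]
}}

```text
t: 13.4
eef_pos: [0.5145, 0.0648, 0.0566]
eef_rot: [[0.872, 0.431, 0.232], [0.417, -0.902, 0.111], [0.257, -0.0, -0.966]]
force: [-0.8, -1.2, 1.0]
width: 0.0536
grip_force: 30.1
```

Request:
{"fn": "carry_out", "kwargs": {
  "travel": [
    [-0.03,0,-0.1],
    [-0.06,0,-0.24],
    [-0.08,0,-0.3],
    [-0.08,0,-0.3],
    [-0.08,0,-0.4],
    [-0.08,0,-0.4],
    [0,0,0]
  ],
  "rotation": [
    [0,0,0],
    [0,0,0],
    [0,0,0],
    [0,0,0],
    [0,0,0],
    [0,0,0],
    [0,0,0]
  ],
  "fingers": [1,1,1,1,1,1,1]
}}

```text
t: 14.28
eef_pos: [0.4692, 0.0429, 0.1531]
eef_rot: [[0.871, 0.431, 0.235], [0.416, -0.902, 0.113], [0.261, -0.0, -0.965]]
force: [0.6, 0.4, -0.3]
width: 0.0537
grip_force: 30.1
```

```bash
python3 -c "
from h import *
from plant import manip
s=manip.read_state();print(s['joint_positions'],s['eef_rot'],s['force'])
T=tilt(-15)
goto(jm+[0,0,.024+.08]+.0188*T[:,2],T)
d=manip.get_image('wrist');np.savez('/tmp/w2.npz',**d);cv2.imwrite('pics/w2.png',d['pixels'][:,:,::-1])"
```

```text
[-26.6153   7.1047  23.8552 130.6387 -17.3501  29.9234 -53.6596] [[ 0.8712  0.4309  0.235 ]
 [ 0.4159 -0.9024  0.1127]
 [ 0.2607 -0.0005 -0.9654]] [ 0.6329  0.3647 -0.3241]
t 14.275 p0 [0.4692 0.0429 0.1531] shift/6cm now-axes [-2.0954  2.8994 -1.0638] after-turn axes [-2.3488  2.8974  0.133 ] rotvec/10deg [-0.0027 -3.011  -0.0057] w 0.053668929991548146
```

View pics/w2.png

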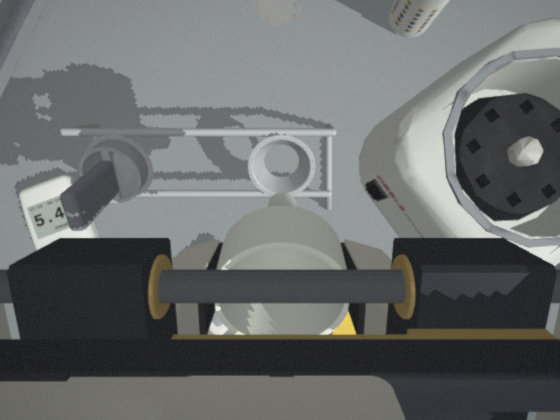

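Request:
{"fn": "carry_out", "kwargs": {
  "travel": [
    [0.1,0,-0.36],
    [0.1,0,-0.36],
    [0,0,0],
    [0,0,0],
    [0,0,0],
    [0,0,0],
    [0,0,0],
    [0,0,0],
    [0,0,0]
  ],
  "rotation": [
    [0,0,0],
    [0,0,0],
    [0,-0.5,0],
    [0,-0.5,0],
    [0,-0.5,0],
    [0,-0.5,0],
    [0,-0.5,0],
    [0,-0.5,0],
    [0,0,0]
  ],
  "fingers": [1,1,1,1,1,1,1,1,1]
}}

```text
t: 15.45
eef_pos: [0.4697, 0.0441, 0.1941]
eef_rot: [[0.87, 0.433, -0.237], [0.418, -0.901, -0.113], [-0.262, -0.001, -0.965]]
force: [0.7, 0.4, -0.7]
width: 0.0537
grip_force: 30.1
```

```bash
python3 -c "
from h import *
from plant import manip
s=manip.read_state();print(s['joint_positions'],s['eef_rot'])
T=tilt(-15)
goto(jm+[0,0,.024+.08]+.0188*T[:,2],T)"
```

```text
[-30.9175  22.0152  24.3127 105.5734  -4.4105  68.8064 -69.2755] [[ 0.8697  0.433  -0.2369]
 [ 0.418  -0.9014 -0.1131]
 [-0.2625 -0.0007 -0.9649]]
t 15.45 p0 [0.4697 0.0441 0.1941] shift/6cm now-axes [-2.189   2.9098  0.8057] after-turn axes [-2.1878  2.9129  0.7983] rotvec/10deg [-0.0018  0.0218  0.0084] w 0.05366370342618431
```

Request:
{"fn": "carry_out", "kwargs": {
  "travel": [
    [-0.2,0.25,0.05],
    [-0.3,0.4,0.1],
    [-0.3,0.4,0.1],
    [-0.3,0.4,0.1],
    [-0.3,0.4,0.1],
    [-0.3,0.4,0.1],
    [-0.3,0.4,0.15],
    [-0.19,0.25,0.1],
    [0,0,0],
    [0,0,0]
  ],
  "rotation": [
    [0,0,0],
    [0,0,0],
    [0,0,0],
    [0,0,0],
    [0,0,0],
    [0,0,0],
    [0,0,0],
    [0,0,0],
    [0,0,0],
    [0,0,0]
  ],
  "fingers": [1,1,1,1,1,1,1,1,1,1]
}}

```text
t: 16.7
eef_pos: [0.4188, -0.173, 0.1837]
eef_rot: [[0.871, 0.432, -0.235], [0.417, -0.902, -0.111], [-0.26, -0.001, -0.966]]
force: [0.2, 0.0, -1.4]
width: 0.0537
grip_force: 30.1
```

```bash
python3 -c "
from h import *
from plant import manip
s=manip.read_state();print(s['joint_positions'],s['eef_rot'])
T=tilt(-15)
goto(jm+[0,0,.024+.08]+.0188*T[:,2],T)
for n in ('scene','top'):
    d=manip.get_image(n);np.savez(f'/tmp/{n}2.npz',**d)
a_=cv2.resize(ld('scene2')['pixels'][200:320,210:330,::-1],None,fx=5,fy=5);b=cv2.resize(ld('top2')['pixels'][210:310,300:340+60,::-1],None,fx=5,fy=5)
c=np.zeros((600,800,3),np.uint8);c[:,:400]=cv2.resize(ld('scene2')['pixels'][180:310,225:312,::-1],(400,600),interpolation=2);c[:,400:]=cv2.resize(ld('top2')['pixels'][200:320,300:380,::-1],(400,600),interpolation=2);cv2.imwrite('pics/c2.png',c)"
```

```text
[-14.2223  19.558   31.3476 111.8783  -0.026   62.5521 -47.7547] [[ 0.8708  0.432  -0.2347]
 [ 0.4174 -0.9019 -0.1112]
 [-0.2598 -0.0011 -0.9657]]
t 16.7 p0 [ 0.4188 -0.173   0.1837] shift/6cm now-axes [0.015  0.0153 0.0282] after-turn axes [0.015  0.0152 0.0282] rotvec/10deg [-0.0059  0.0056  0.0029] w 0.05371145867496467
```

View pics/c2.png

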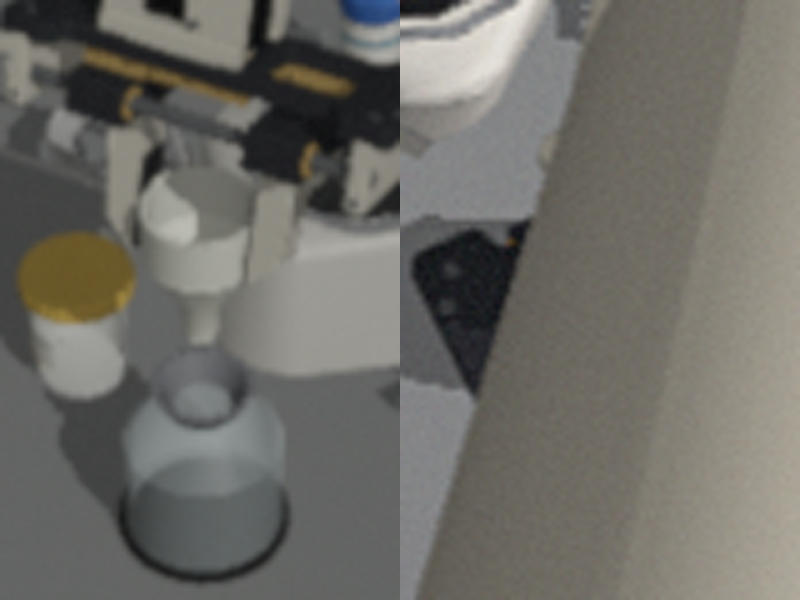

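The scene crop (left) shows the funnel upright over the jar: spout tip at about (205,340) and jar mouth centre at about (203,378) in the crop.

```bash
python3 -c "
from h import *
from plant import manip
s=manip.read_state();p=np.array(s['eef_pos']);R=np.array(s['eef_rot']);g=p-.0188*R[:,2];print('g',g,s['t'])
d=ld('scene2');P=cloud(d);im=d['pixels'].astype(int)
def pr(x):
    c=d['orientation'].T@(np.array(x)-d['origin']);return (d['mtx']@c)[:2]/c[2]
print('jm px',pr(jm),'expected rim/tip px',pr(g+[0,0,.014]),pr(g-[0,0,.066]), 'band low',pr(g-[0,0,.014]))
x0=slice(225,312)
for v in range(222,262,2):
    row=P[v,225:312];w=(np.hypot(row[:,0]-g[0],row[:,1]-g[1])<.036)&(row[:,2]>.105)&(row[:,2]<.26)
    u=np.nonzero(w)[0]+225
    if len(u): q=row[w];print(v,u.min(),u.max(),q.mean(0),q[len(q)//2])
# collar rim points
q=P[180:310,225:312].reshape(-1,3);w=(np.hypot(q[:,0]-jm[0],q[:,1]-jm[1])<.04)&(abs(q[:,2]-.096)<.003);print('collar',w.sum(),q[w].mean(0),q[w].min(0),q[w].max(0))
"
```

```text
g [ 0.4236 -0.1706  0.2018] 16.8
jm px [268.5996 263.6804] expected rim/tip px [267.9165 222.9131] [268.1045 250.6598] band low [267.9844 232.9284]
222 252 283 [ 0.4304 -0.1595  0.2071] [ 0.4363 -0.1505  0.1979]
224 252 282 [ 0.4303 -0.1583  0.2008] [ 0.4377 -0.1486  0.1902]
226 252 282 [ 0.4297 -0.1592  0.1961] [ 0.4372 -0.1491  0.185 ]
228 252 282 [ 0.4281 -0.1612  0.1927] [ 0.4363 -0.1503  0.1806]
230 252 282 [ 0.423  -0.1663  0.1934] [ 0.4352 -0.1517  0.1765]
232 253 281 [ 0.41   -0.1851  0.2083] [ 0.4062 -0.1903  0.2141]
234 256 280 [ 0.4095 -0.1893  0.206 ] [ 0.4072 -0.1923  0.2094]
236 256 281 [ 0.4102 -0.1899  0.2005] [ 0.4091 -0.1932  0.2035]
238 257 280 [ 0.4095 -0.1908  0.1959] [ 0.4089 -0.1934  0.1982]
240 259 279 [ 0.4103 -0.1915  0.1904] [ 0.4074 -0.1953  0.1948]
242 261 276 [ 0.4098 -0.1904  0.1842] [ 0.41   -0.1919  0.1852]
244 263 274 [ 0.4127 -0.1865  0.1739] [ 0.4114 -0.19    0.1773]
246 265 271 [ 0.416  -0.1804  0.1616] [ 0.4153 -0.1812  0.1626]
248 265 272 [ 0.4197 -0.1772  0.1511] [ 0.4198 -0.1788  0.1523]
250 265 272 [ 0.4202 -0.1765  0.1443] [ 0.4191 -0.1797  0.1474]
252 266 271 [ 0.4207 -0.1758  0.1375] [ 0.421  -0.1771  0.1383]
collar 133 [ 0.4279 -0.167   0.096 ] [ 0.4017 -0.1957  0.0931] [ 0.4518 -0.1424  0.099 ]
```

```bash
python3 -c "
from h import *
from plant import manip
s=manip.read_state();R=np.array(s['eef_rot'])
print(R.T@[.0025,.0015,-.070]/.06,R.T@[0,0,-.01]/.06,s['force'],np.degrees(np.arccos(-R[2,2])))"
```

```text
[ 0.3501 -0.0034  1.114 ] [0.0433 0.0002 0.1609] [ 0.8267  0.7358 -0.0747] 15.071460711089136
```

Request:
{"fn": "carry_out", "kwargs": {
  "travel": [
    [0.05,0,0],
    [0.06,0,0.22],
    [0.06,0,0.22],
    [0.06,0,0.22],
    [0.05,0,0.2],
    [0.04,0,0.15],
    [0.03,0,0.1],
    [0,0,0],
    [0,0,0]
  ],
  "rotation": [
    [0,0,0],
    [0,0,0],
    [0,0,0],
    [0,0,0],
    [0,0,0],
    [0,0,0],
    [0,0,0],
    [0,0,0],
    [0,0,0]
  ],
  "fingers": [1,1,1,1,1,1,1,1,1]
}}

```text
t: 17.92
eef_pos: [0.4215, -0.1728, 0.1142]
eef_rot: [[0.871, 0.431, -0.235], [0.416, -0.902, -0.112], [-0.26, -0.0, -0.966]]
force: [-0.0, 0.2, -1.1]
width: 0.0536
grip_force: 30.1
```

```bash
python3 -c "
from h import *
from plant import manip
s=manip.read_state();p=np.array(s['eef_pos']);R=np.array(s['eef_rot']);g=p-.0188*R[:,2];print('g',g,s['t'],s['force'])
d=manip.get_image('scene');np.savez('/tmp/scene3.npz',**d)
cv2.imwrite('pics/c3.png',cv2.resize(d['pixels'][200:300,225:312,::-1],(522,600),interpolation=2))"
```

```text
g [ 0.4259 -0.1707  0.1324] 17.925 [-0.0436  0.2473 -1.0527]
```

View pics/c3.png

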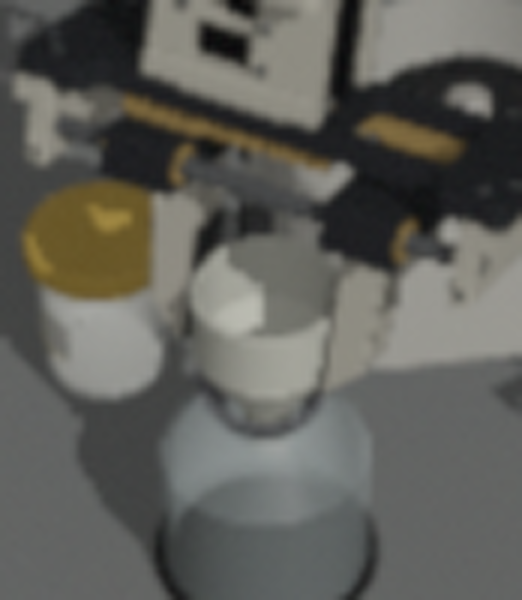

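The funnel is entering the collar centred, cone at about (265,400) in the crop, with no contact yet.

Request:
{"fn": "carry_out", "kwargs": {
  "travel": [
    [0.017,0,0.065],
    [0.017,0,0.065],
    [0,0,0],
    [0,0,0]
  ],
  "rotation": [
    [0,0,0],
    [0,0,0],
    [0,0,0],
    [0,0,0]
  ],
  "fingers": [1,1,1,1]
}}

```text
t: 18.48
eef_pos: [0.4209, -0.1724, 0.1057]
eef_rot: [[0.871, 0.431, -0.236], [0.417, -0.902, -0.112], [-0.261, -0.001, -0.965]]
force: [-0.4, 1.9, 0.0]
width: 0.054
grip_force: 30.1
```

Request:
{"fn": "carry_out", "kwargs": {
  "travel": [
    [0.005,0,0.018],
    [0,0,0]
  ],
  "rotation": [
    [0,0,0],
    [0,0,0]
  ],
  "fingers": [1,1]
}}

```text
t: 18.73
eef_pos: [0.4209, -0.1724, 0.1055]
eef_rot: [[0.871, 0.431, -0.236], [0.416, -0.902, -0.111], [-0.261, -0.002, -0.965]]
force: [-2.0, 3.7, 10.4]
width: 0.0539
grip_force: 30.1
```

Request:
{"fn": "carry_out", "kwargs": {
  "travel": [
    [-0.005,0,-0.018],
    [0,0,0],
    [0,0,0],
    [0,0,0],
    [0,0,0],
    [0,0,0],
    [0,0,0]
  ],
  "rotation": [
    [0,0,0],
    [0,0,0],
    [0,0,0],
    [0,0,0],
    [0,0,0],
    [0,0,0],
    [0,0,0]
  ],
  "fingers": [1,1,-0.2,-0.4,-0.6,-0.8,-1]
}}

```text
t: 19.6
eef_pos: [0.4212, -0.1728, 0.1059]
eef_rot: [[0.871, 0.431, -0.235], [0.416, -0.902, -0.112], [-0.261, -0.0, -0.965]]
force: [-0.6, -0.5, -1.0]
width: 0.0881
grip_force: 0.0
```

```bash
python3 -c "
from h import *
from plant import manip
s=manip.read_state();print(s['force'],s['width'],s['t'],s['eef_pos'])
d=manip.get_image('scene');np.savez('/tmp/scene4.npz',**d)
cv2.imwrite('pics/c4.png',cv2.resize(d['pixels'][200:300,225:312,::-1],(522,600),interpolation=2))"
```

```text
[-0.5806 -0.5101 -1.0022] 0.08808059954068377 19.6 [ 0.4212 -0.1728  0.1059]
```

View pics/c4.png

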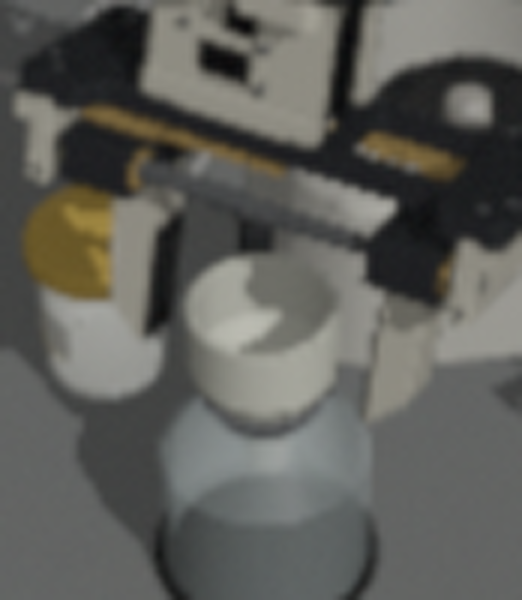

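The funnel is let go and sits level in the collar, with the mouth ellipse centred at about (262,300) in the crop. Retreating upward.

Request:
{"fn": "carry_out", "kwargs": {
  "travel": [
    [-0.05,0,-0.2],
    [-0.1,0,-0.4],
    [-0.13,0,-0.5],
    [-0.13,0,-0.5],
    [0,0,0],
    [0,0,0]
  ],
  "rotation": [
    [0,0,0],
    [0,0,0],
    [0,0,0],
    [0,0,0],
    [0,0,0],
    [0,0,0]
  ],
  "fingers": [-1,-1,-1,-1,-1,-1]
}}

```text
t: 20.4
eef_pos: [0.4222, -0.1719, 0.205]
eef_rot: [[0.871, 0.431, -0.235], [0.417, -0.902, -0.112], [-0.26, -0.001, -0.966]]
force: [-0.5, 0.2, -0.0]
width: 0.092
grip_force: 0.0
```

```bash
python3 -c "
from h import *
from plant import manip
s=manip.read_state();print(s['t'],s['eef_pos'])
d=manip.get_image('scene');np.savez('/tmp/scene5.npz',**d);P=cloud(d)
q=P[215:300,235:305].reshape(-1,3);q=q[(np.hypot(q[:,0]-.425,q[:,1]+.171)<.036)]
r=q[abs(q[:,2]-.134)<.005];print('rim pts',len(r),np.percentile(q[:,2],[95,98,99.5]),r.min(0),r.max(0))
# outer annulus and plane fit
c=(np.percentile(r,1,axis=0)+np.percentile(r,99,axis=0))/2;k=np.hypot(*(r-c)[:,:2].T);w=(k>.0245)&(r[:,2]>.1305);A=np.c_[r[w][:,:2]-c[:2],np.ones(w.sum())];print(c,w.sum(),np.linalg.lstsq(A,r[w][:,2],rcond=None)[0])
T=tilt(10);goto(sc+.0188*T[:,2]+.08*a,T)
# strainer still there?
h=P[150:220,180:235].reshape(-1,3);h=h[(h[:,2]>.1085)&(np.hypot(h[:,0]-.438,h[:,1]-.164)<.03)];print('handle top',len(h),h.mean(0) if len(h) else '')
"
```

```text
20.4 [ 0.4222 -0.1719  0.205 ]
rim pts 172 [0.1349 0.1364 0.1378] [ 0.3977 -0.1992  0.129 ] [ 0.4536 -0.1403  0.1385]
[ 0.4252 -0.1699  0.1338] 137 [ 0.0094 -0.0247  0.1341]
t 20.45 p0 [ 0.4218 -0.1719  0.2045] shift/6cm now-axes [ 2.3164 -4.9254  0.3284] after-turn axes [ 1.9605 -4.9257  1.276 ] rotvec/10deg [-0.0071  2.5144 -0.0022] w 0.09192506986473357
handle top 30 [0.4418 0.1639 0.1132]
```

Request:
{"fn": "carry_out", "kwargs": {
  "travel": [
    [0.1,-0.3,0],
    [0.2,-0.5,0],
    [0.2,-0.5,0],
    [0.2,-0.5,0],
    [0.2,-0.5,0.1],
    [0.2,-0.5,0.1],
    [0.2,-0.5,0.1],
    [0.2,-0.5,0.1],
    [0.2,-0.5,0.1],
    [0.1,-0.3,0.1]
  ],
  "rotation": [
    [0,0,0],
    [0,0.3,0],
    [0,0.3,0],
    [0,0.3,0],
    [0,0.3,0],
    [0,0.3,0],
    [0,0.3,0],
    [0,0.3,0],
    [0,0.3,0],
    [0,0.1,0]
  ],
  "fingers": [-1,-1,-1,-1,-1,-1,-1,-1,-1,-1]
}}

```text
t: 21.7
eef_pos: [0.3987, 0.1242, 0.1598]
eef_rot: [[0.888, 0.433, 0.153], [0.426, -0.902, 0.074], [0.17, -0.001, -0.985]]
force: [-0.0, -0.3, 0.4]
width: 0.0919
grip_force: 0.0
```

```bash
python3 -c "
from h import *
from plant import manip
s=manip.read_state();print(s['joint_positions'])
T=tilt(10);goto(sc+.0188*T[:,2]+.08*a,T)"
```

```text
[-37.3075   2.2789  17.642  132.9787  -3.028   35.1276 -81.785 ]
t 21.7 p0 [0.3987 0.1242 0.1598] shift/6cm now-axes [ 0.3348 -0.3084  0.2318] after-turn axes [ 0.3339 -0.3089  0.2326] rotvec/10deg [-0.0057  0.0186  0.0038] w 0.09187251672571496
```

Request:
{"fn": "carry_out", "kwargs": {
  "travel": [
    [0.33,-0.31,0.1],
    [0,0,0.13],
    [0.08,0,0.22],
    [0.08,0,0.22],
    [0.08,0,0.22],
    [0.08,0,0.22],
    [0.06,0,0.15],
    [0,0,0]
  ],
  "rotation": [
    [0,0.02,0],
    [0,0,0],
    [0,0,0],
    [0,0,0],
    [0,0,0],
    [0,0,0],
    [0,0,0],
    [0,0,0]
  ],
  "fingers": [-1,-1,-1,-1,-1,-1,-1,-1]
}}

```text
t: 22.7
eef_pos: [0.4419, 0.1636, 0.0931]
eef_rot: [[0.889, 0.431, 0.157], [0.425, -0.902, 0.075], [0.174, -0.0, -0.985]]
force: [0.5, -1.1, -0.4]
width: 0.0917
grip_force: 0.0
```

```bash
python3 -c "
from h import *
from plant import manip
s=manip.read_state();print(s['joint_positions'],s['force'])
T=tilt(10);goto(sc+.0188*T[:,2],T)"
```

```text
[-36.1248  15.5986  14.4107 129.5116 -10.1269  25.6938 -78.2602] [ 0.4915 -1.1253 -0.3645]
t 22.7 p0 [0.4419 0.1636 0.0931] shift/6cm now-axes [ 0.0637 -0.0261  0.2284] after-turn axes [ 0.0637 -0.0261  0.2284] rotvec/10deg [-0.001  -0.0002 -0.0043] w 0.09165148347513113
```

Request:
{"fn": "carry_out", "kwargs": {
  "travel": [
    [0.06,-0.03,0.2],
    [0,0,0],
    [0,0,0],
    [0,0,0],
    [0,0,0],
    [0,0,0],
    [0,0,0],
    [0,0,0],
    [0,0,0]
  ],
  "rotation": [
    [0,0,0],
    [0,0,0],
    [0,0,0],
    [0,0,0],
    [0,0,0],
    [0,0,0],
    [0,0,0],
    [0,0,0],
    [0,0,0]
  ],
  "fingers": [-1,-1,0.3,0.6,0.8,1,1,1,1]
}}

```text
t: 23.82
eef_pos: [0.4464, 0.168, 0.0827]
eef_rot: [[0.888, 0.431, 0.158], [0.425, -0.902, 0.076], [0.175, -0.001, -0.985]]
force: [0.2, 0.8, 0.0]
width: 0.0262
grip_force: 0.0
```

Request:
{"fn": "carry_out", "kwargs": {
  "travel": [
    [0,0,0],
    [0,0,0],
    [0,0,0]
  ],
  "rotation": [
    [0,0,0],
    [0,0,0],
    [0,0,0]
  ],
  "fingers": [1,1,1]
}}

```text
t: 24.2
eef_pos: [0.446, 0.1687, 0.0828]
eef_rot: [[0.888, 0.432, 0.157], [0.425, -0.902, 0.077], [0.175, -0.001, -0.985]]
force: [-1.6, 2.9, 1.7]
width: 0.01
grip_force: 30.0
```

Request:
{"fn": "carry_out", "kwargs": {
  "travel": [
    [-0.03,0,-0.1],
    [-0.07,0,-0.2],
    [-0.1,0,-0.28],
    [-0.1,0,-0.28],
    [-0.1,0,-0.28],
    [0.07,0,-0.4],
    [0.07,0,-0.4],
    [0.07,0,-0.4],
    [0,0,0]
  ],
  "rotation": [
    [0,0,0],
    [0,0,0],
    [0,0,0],
    [0,0,0],
    [0,0,0],
    [0,0,0],
    [0,0,0],
    [0,0,0],
    [0,0,0]
  ],
  "fingers": [1,1,1,1,1,1,1,1,1]
}}

```text
t: 25.32
eef_pos: [0.4153, 0.1526, 0.2212]
eef_rot: [[0.888, 0.431, 0.162], [0.423, -0.903, 0.078], [0.18, -0.001, -0.984]]
force: [0.1, 0.0, -1.2]
width: 0.01
grip_force: 30.0
```

```bash
cat >> h.py <<'E'
fs=np.array([.4254,-.1705,.120])
E
python3 -c "
from h import *
from plant import manip
s=manip.read_state();print(s['joint_positions'],s['width'])
T=tilt(-20);goto(fs+[0,0,.037+.06]+.0188*T[:,2],T)"
```

```text
[-40.6957  -1.368   17.2804 126.7549  -0.0531  44.1915 -87.8436] 0.009980475841519395
t 25.325 p0 [0.4153 0.1526 0.2212] shift/6cm now-axes [-2.3014  4.9327 -0.0562] after-turn axes [-2.018   4.9296  1.1221] rotvec/10deg [-0.0068 -3.0369 -0.0066] w 0.009980475841519395
```

Request:
{"fn": "carry_out", "kwargs": {
  "travel": [
    [0,0,0],
    [0,0,0],
    [0,0,0],
    [0,0,0],
    [0,0,0],
    [0,0,0],
    [0,0,0]
  ],
  "rotation": [
    [0,-0.4,0],
    [0,-0.6,0],
    [0,-0.6,0],
    [0,-0.6,0],
    [0,-0.5,0],
    [0,-0.34,0],
    [0,0,0]
  ],
  "fingers": [1,1,1,1,1,1,1]
}}

```text
t: 26.2
eef_pos: [0.4139, 0.1521, 0.2174]
eef_rot: [[0.846, 0.431, -0.315], [0.404, -0.902, -0.151], [-0.349, 0.0, -0.937]]
force: [-0.7, -0.3, -0.5]
width: 0.0097
grip_force: 30.0
```

Request:
{"fn": "carry_out", "kwargs": {
  "travel": [
    [-0.1,0.3,0],
    [-0.22,0.55,0.05],
    [-0.22,0.55,0.05],
    [-0.22,0.55,0.1],
    [-0.22,0.55,0.1],
    [-0.22,0.55,0.1],
    [-0.22,0.55,0.1],
    [-0.22,0.55,0.1],
    [-0.22,0.5,0.1],
    [0,0,0]
  ],
  "rotation": [
    [0,0,0],
    [0,0,0],
    [0,0,0],
    [0,0,0],
    [0,0,0],
    [0,0,0],
    [0,0,0],
    [0,0,0],
    [0,0,0],
    [0,0,0]
  ],
  "fingers": [1,1,1,1,1,1,1,1,1,1]
}}

```text
t: 27.45
eef_pos: [0.4249, -0.155, 0.2189]
eef_rot: [[0.849, 0.425, -0.313], [0.398, -0.905, -0.149], [-0.347, 0.001, -0.938]]
force: [-0.0, 1.8, -0.3]
width: 0.0098
grip_force: 30.0
```

```bash
python3 -c "
from h import *
from plant import manip
s=manip.read_state();print(s['joint_positions'],s['width'])
T=tilt(-20);goto(fs+[0,0,.037+.07]+.0188*T[:,2],T)"
```

```text
[-15.7902  20.0411  29.0126 106.8944   3.0424  71.5092 -53.1401] 0.009807944334527951
t 27.45 p0 [ 0.4249 -0.155   0.2189] shift/6cm now-axes [-0.1403  0.2381  0.2227] after-turn axes [-0.1432  0.2368  0.2223] rotvec/10deg [-0.0071  0.0285 -0.0421] w 0.009807944334527951
```

Request:
{"fn": "carry_out", "kwargs": {
  "travel": [
    [-0.14,0.24,0.1],
    [0,0,0.12],
    [0,0,0],
    [0,0,0]
  ],
  "rotation": [
    [0,0.03,-0.04],
    [0,0,0],
    [0,0,0],
    [0,0,0]
  ],
  "fingers": [1,1,1,1]
}}

```text
t: 27.95
eef_pos: [0.422, -0.1681, 0.2086]
eef_rot: [[0.844, 0.438, -0.309], [0.413, -0.899, -0.147], [-0.342, -0.003, -0.94]]
force: [-0.1, 0.2, -0.6]
width: 0.0099
grip_force: 30.0
```

```bash
python3 -c "
from h import *
from plant import manip
T=tilt(-20);goto(fs+[0,0,.037+.07]+.0188*T[:,2],T)
s=manip.read_state();p=np.array(s['eef_pos']);R=np.array(s['eef_rot']);print('g',p-.0188*R[:,2])
d=manip.get_image('scene');np.savez('/tmp/scene6.npz',**d)
def pr(x):
    c=d['orientation'].T@(np.array(x)-d['origin']);return (d['mtx']@c)[:2]/c[2]
g=p-.0188*R[:,2];print('px exp: cup bottom',pr(g-[0,0,.073]),'cup rim',pr(g-[0,0,.04]),'funnel rim c',pr(fs+[0,0,.014]))
cv2.imwrite('pics/c6.png',cv2.resize(d['pixels'][190:290,225:312,::-1],(522,600),interpolation=2))"
```

```text
t 27.95 p0 [ 0.422  -0.1681  0.2086] shift/6cm now-axes [-0.0724  0.0595  0.014 ] after-turn axes [-0.072   0.0601  0.014 ] rotvec/10deg [-0.0042 -0.0004  0.0455] w 0.009909071759507105
g [ 0.4278 -0.1654  0.2263]
px exp: cup bottom [268.1579 242.6951] cup rim [268.0831 231.3496] funnel rim c [268.7577 250.8862]
```

View pics/c6.png

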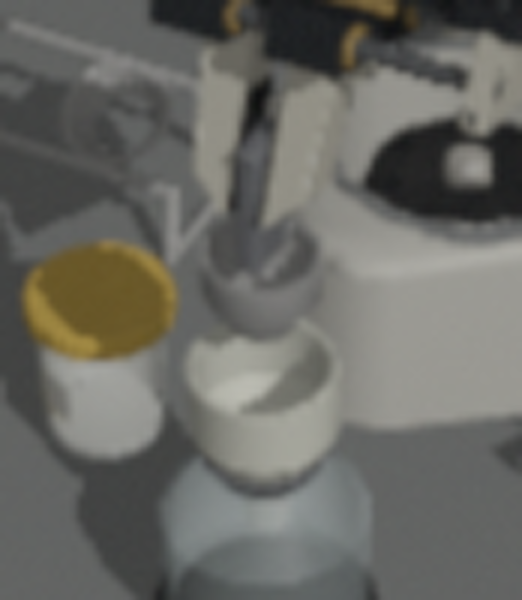

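Cup is upright over the funnel: cup rim centre at about (262,265) and funnel mouth at about (263,370) in the crop.

```bash
python3 -c "
from h import *
from plant import manip
s=manip.read_state();p=np.array(s['eef_pos']);R=np.array(s['eef_rot']);g=p-.0188*R[:,2];print(g)
d=ld('scene6');P=cloud(d)
q=P[215:250,250:290].reshape(-1,3);q=q[np.hypot(q[:,0]-g[0],q[:,1]-g[1])<.032]
for h in(.178,.182,.186,.19,.194):print(h,(abs(q[:,2]-h)<.002).sum())
w=(q[:,2]>.145)&(q[:,2]<.2);q=q[w]
# outer surface radial sphere-free: circle fit per height slice
for h in np.arange(.166,.19,.004):
    r=q[abs(q[:,2]-h)<.002]
    A=np.c_[2*r[:,:2],np.ones(len(r))];x=np.linalg.lstsq(A,(r[:,:2]**2).sum(1),rcond=None)[0];print(round(h,3),len(r),x[:2],np.sqrt(max(0,x[2]+x[:2]@x[:2])))
q0=P[215:275,240:300].reshape(-1,3)
for h in np.arange(.122,.138,.004):
    r=q0[(abs(q0[:,2]-h)<.002)&(np.hypot(q0[:,0]-fs[0],q0[:,1]-fs[1])<.033)];A=np.c_[2*r[:,:2],np.ones(len(r))];x=np.linalg.lstsq(A,(r[:,:2]**2).sum(1),rcond=None)[0];print('fun',round(h,3),len(r),x[:2],np.sqrt(max(0,x[2]+x[:2]@x[:2])))
"
```

```text
[ 0.4279 -0.1655  0.2264]
0.178 37
0.182 55
0.186 63
0.19 11
0.194 11
0.166 23 [ 0.4272 -0.1659] 0.017854773419560155
0.17 38 [ 0.4281 -0.1665] 0.020140645349066816
0.174 40 [ 0.4276 -0.1667] 0.020635127855146977
0.178 37 [ 0.4279 -0.1665] 0.02053231663051249
0.182 55 [ 0.4278 -0.1667] 0.019712863731568126
0.186 63 [ 0.4292 -0.166 ] 0.020247303968355602
fun 0.122 52 [ 0.4253 -0.1712] 0.026709520643344725
fun 0.126 59 [ 0.4248 -0.1707] 0.026460328071438076
fun 0.13 46 [ 0.4245 -0.1707] 0.026423474708341114
fun 0.134 79 [ 0.4252 -0.1701] 0.02650185365524096
fun 0.138 26 [ 0.4244 -0.1714] 0.02630046930127069
```

```bash
python3 -c "
from h import *
from plant import manip
s=manip.read_state();R=np.array(s['eef_rot'])
print(R.T@[-.0029,-.0042,0]/.06,R.T@[0,0,-.055]/.06)"
```

```text
[-0.0697  0.0417  0.0252] [0.3134 0.0029 0.8614]
```

Request:
{"fn": "carry_out", "kwargs": {
  "travel": [
    [-0.07,0.042,0.025],
    [0,0,0],
    [0.06,0,0.16],
    [0.06,0,0.18],
    [0.07,0,0.18],
    [0.07,0,0.18],
    [0.05,0,0.16],
    [0,0,0],
    [0,0,0]
  ],
  "rotation": [
    [0,0,0],
    [0,0,0],
    [0,0,0],
    [0,0,0],
    [0,0,0],
    [0,0,0],
    [0,0,0],
    [0,0,0],
    [0,0,0]
  ],
  "fingers": [1,1,1,1,1,1,1,1,1]
}}

```text
t: 29.12
eef_pos: [0.4189, -0.1733, 0.154]
eef_rot: [[0.845, 0.437, -0.309], [0.412, -0.899, -0.147], [-0.342, -0.003, -0.94]]
force: [-0.4, 0.1, 0.1]
width: 0.0099
grip_force: 30.0
```

```bash
python3 -c "
from h import *
from plant import manip
s=manip.read_state();p=np.array(s['eef_pos']);R=np.array(s['eef_rot']);g=p-.0188*R[:,2];print(g,'want xy',.4250,-.1697,s['force'])
print(R.T@(np.array([.4250,-.1697,.161])-g)/.06)"
```

```text
[ 0.4247 -0.1705  0.1717] want xy 0.425 -0.1697 [-0.3606  0.069   0.0844]
[ 0.0709 -0.0099  0.1637]
```

Request:
{"fn": "carry_out", "kwargs": {
  "travel": [
    [0.025,-0.01,0.055],
    [0.025,0,0.055],
    [0.018,0,0.05],
    [0,0,0],
    [0,0,0]
  ],
  "rotation": [
    [0,0,0],
    [0,0,0],
    [0,0,0],
    [0,0,0],
    [0,0,0]
  ],
  "fingers": [1,1,1,1,1]
}}

```text
t: 29.75
eef_pos: [0.4189, -0.1724, 0.1435]
eef_rot: [[0.845, 0.437, -0.309], [0.412, -0.899, -0.147], [-0.342, -0.003, -0.94]]
force: [-0.1, 0.1, -0.4]
width: 0.01
grip_force: 30.0
```

Request:
{"fn": "carry_out", "kwargs": {
  "travel": [
    [0.006,0,0.016],
    [0,0,0],
    [0,0,0]
  ],
  "rotation": [
    [0,0,0],
    [0,0,0],
    [0,0,0]
  ],
  "fingers": [1,1,1]
}}

```text
t: 30.12
eef_pos: [0.419, -0.1724, 0.1425]
eef_rot: [[0.845, 0.437, -0.309], [0.412, -0.899, -0.147], [-0.342, -0.003, -0.94]]
force: [-0.3, -0.4, -1.1]
width: 0.0097
grip_force: 30.0
```

Request:
{"fn": "carry_out", "kwargs": {
  "travel": [
    [0.006,0,0.016],
    [0,0,0],
    [0,0,0]
  ],
  "rotation": [
    [0,0,0],
    [0,0,0],
    [0,0,0]
  ],
  "fingers": [1,1,1]
}}

```text
t: 30.5
eef_pos: [0.4192, -0.1726, 0.1416]
eef_rot: [[0.845, 0.437, -0.308], [0.412, -0.899, -0.147], [-0.342, -0.002, -0.94]]
force: [0.4, -1.1, 2.0]
width: 0.0101
grip_force: 30.0
```

Request:
{"fn": "carry_out", "kwargs": {
  "travel": [
    [0,0,0],
    [0,0,0],
    [0,0,0],
    [0,0,0],
    [0,0,0],
    [0,0,0]
  ],
  "rotation": [
    [0,0,0],
    [0,0,0],
    [0,0,0],
    [0,0,0],
    [0,0,0],
    [0,0,0]
  ],
  "fingers": [0.6,0.4,0.2,0,-0.1,-0.1]
}}

```text
t: 31.25
eef_pos: [0.4189, -0.1724, 0.1414]
eef_rot: [[0.845, 0.437, -0.309], [0.412, -0.899, -0.147], [-0.342, -0.003, -0.94]]
force: [-0.4, 0.7, 0.2]
width: 0.05
grip_force: 0.0
```

Request:
{"fn": "carry_out", "kwargs": {
  "travel": [
    [-0.06,0,-0.16],
    [-0.13,0,-0.36],
    [-0.16,0,-0.44],
    [-0.16,0,-0.44],
    [0,0,0],
    [0,0,0]
  ],
  "rotation": [
    [0,0,0],
    [0,0,0],
    [0,0,0],
    [0,0,0],
    [0,0,0],
    [0,0,0]
  ],
  "fingers": [-0.1,-0.1,-0.1,-0.1,-0.1,-0.1]
}}

```text
t: 32.0
eef_pos: [0.4189, -0.1724, 0.2306]
eef_rot: [[0.845, 0.437, -0.309], [0.412, -0.899, -0.147], [-0.342, -0.003, -0.94]]
force: [-0.0, 0.1, 0.3]
width: 0.0503
grip_force: 0.0
```

```bash
python3 -c "
from h import *
from plant import manip
s=manip.read_state();print(s['t'],s['eef_pos'],s['width'])
d=manip.get_image('scene');np.savez('/tmp/scene7.npz',**d);P=cloud(d)
q0=P[190:285,240:300].reshape(-1,3);q0=q0[np.hypot(q0[:,0]-fs[0],q0[:,1]-fs[1])<.033]
for h in (.122,.126,.130,.134):
    r=q0[abs(q0[:,2]-h)<.002];A=np.c_[2*r[:,:2],np.ones(len(r))];x=np.linalg.lstsq(A,(r[:,:2]**2).sum(1),rcond=None)[0];print('fun',h,len(r),x[:2])
h=q0[(q0[:,2]>.138)&(q0[:,2]<.19)];print('handle zmax (exp .172)',np.percentile(h[:,2],[90,97,99]))
for z in(.145,.155,.165,.172):
    r=h[abs(h[:,2]-z)<.004];print(z,len(r),r.mean(0))
cv2.imwrite('pics/c7.png',cv2.resize(d['pixels'][190:290,225:312,::-1],(522,600),interpolation=2))"
```

```text
32.0 [ 0.4189 -0.1724  0.2306] 0.05025684416865776
fun 0.122 56 [ 0.4245 -0.1716]
fun 0.126 62 [ 0.4248 -0.1714]
fun 0.13 68 [ 0.4245 -0.1706]
fun 0.134 84 [ 0.4251 -0.1702]
handle zmax (exp .172) [0.1735 0.175  0.1753]
0.145 23 [ 0.4221 -0.1747  0.1449]
0.155 25 [ 0.4228 -0.1751  0.1551]
0.165 25 [ 0.424  -0.1743  0.1653]
0.172 45 [ 0.4251 -0.1719  0.1725]
```

View pics/c7.png

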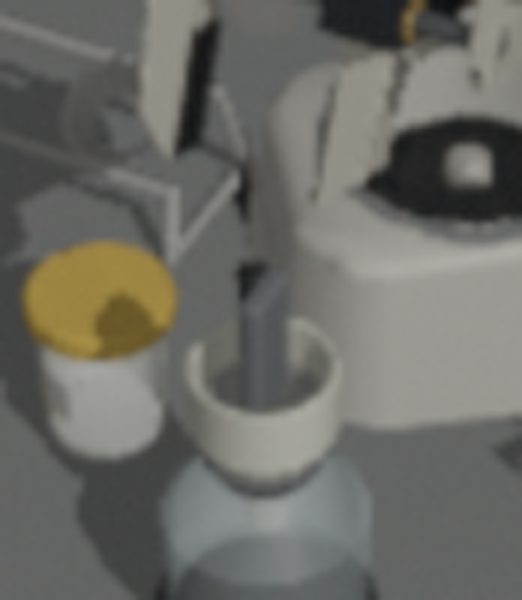

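Released: the handle stands vertical at about (265,330) inside the level funnel. I'll check the seating height and tilt numerically.

```bash
python3 -c "
from h import *
from plant import manip
d=manip.get_image('scene')
P=cloud(d);Q=[P]+[cloud(manip.get_image('scene')) for _ in range(3)]
h=np.concatenate([p[190:285,240:300].reshape(-1,3) for p in Q]);h=h[np.hypot(h[:,0]-fs[0],h[:,1]-fs[1])<.02]
t=h[(h[:,2]>.168)&(h[:,2]<.182)];m=np.median(t[:,2]);w=abs(t[:,2]-m)<.003;t=t[w]
A=np.c_[t[:,:2]-t[:,:2].mean(0),np.ones(len(t))];print('top',m,len(t),t.mean(0),np.linalg.lstsq(A,t[:,2],rcond=None)[0])
f=h[(h[:,2]>.14)&(h[:,2]<.166)];
c=f.mean(0);u,s,v=np.linalg.svd(f-c,full_matrices=False);print(s,v)
k=[t[:,:2]@x[:2] for x in (sx,sy)];print([ (np.percentile(i,2),np.percentile(i,98)) for i in k],fs@sx,fs@sy)
"
```

```text
top 0.1724400831906875 163 [ 0.4247 -0.1719  0.1726] [-0.0369  0.087   0.1726]
[0.1519 0.1305 0.0407] [[-0.9662 -0.2551 -0.0375]
 [-0.0342 -0.0172  0.9993]
 [-0.2556  0.9668  0.0079]]
[(np.float64(0.29687284186828716), np.float64(0.322634446297488)), (np.float64(-0.34302113002707735), np.float64(-0.3332708055442912))] 0.3100889 -0.33747872
```

```bash
python3 -c "
from plant import manip
print(manip.hand_in())"
```

```text
the job is handed in; nothing more can be done
None
```

I seated the funnel in the jar's mouth, set the strainer cup upright inside it, let go of both and handed the job in at about 32 s; in the last camera check both were level, centred and fully down (funnel rim 134 mm, handle top 172 mm above the worktop, as expected), but no verdict came back.

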